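# Uncover the duck nest fixture and shut its keeper bar

## Task

Lift the white dust cover off the three ducks in the printing fixture and set it down gently, right way up, flat on the cardboard sheet. Then swing the keeper bar across the ducks' backs until it snaps fully home in its red catch. Keep the three ducks standing in their nests, and do not push about or knock over the spare duck or the cup.

Things in the scene. Friction and masses are not known exactly. Their poses are not given: they have to be found in the camera images.
- fixture: fixed nest fixture: blue plate 110 (x) by 290 (y) by 12 mm, three grey nests at y = +52, 0, -52 mm, rims 20 mm above the bench. Origin at bench level under the middle nest, z up. The keeper bar's hinge tower stands at x -14, y +122 mm; the red catch (sprung steel ball and back stop, top 68 mm above the bench) at x -14, y -128 mm
- keeper (a joint): keeper bar's vertical hinge, rad: 0 = home in the catch; grows to 1.5 as the bar opens to the fixture's -x side (robot's side). At value q the bar points from the hinge along (-sin q, -cos q) in the fixture's x, y. It stays where it is left; over the last 0.08 rad the nose under its tip rides over the sprung ball (about 5 N at the handle), then snaps home
- keeper_hinge (a point): point on the keeper bar's vertical hinge axis, 60 mm above the bench. The aluminium bar is 14 mm wide and 12 mm thick (54 to 66 mm above the bench) and ends 262 mm from the axis
- keeper_handle (a point): grip point on the keeper bar's red handle, an upright round post of 16 mm diameter, 190 mm from the hinge axis, rising from the bar's top (66 mm) to 116 mm above the bench; the point is on the post's axis, 100 mm above the bench
- cover: loose white dust cover, an upside-down open box 82 (x) by 172 (y) by 67 mm high, 3 mm walls, about 160 g; black bar handle on top, 16 mm wide (x), 60 long (y), 32 high. Origin at the centre of its open underside, z up. It starts on the fixture's plate over the ducks, 2 mm play round the nests, in the way of the bar; lift it 65 mm or more straight up to clear the ducks
- cover_handle (a point): grip point in the cover's handle, 89 mm above the cover's underside, 10 mm below the handle's top
- sheet: brown cardboard sheet fixed flat on the bench, 200 mm (x) by 220 mm (y), 4 mm thick; origin under its centre at bench level. The cover is to be put on it; it may lie to the left or to the right of the fixture
- duck0: yellow plastic duck standing in the fixture's +y nest, 61 mm long, 38 mm wide, back 38 mm and head 58 mm above its underside (so 50 and 70 mm above the bench); head towards the fixture's +x; origin under its centre, z up. When shut, the keeper bar lies over its back just behind the head
- duck1: the same kind of duck in the middle nest
- duck2: the same kind of duck in the -y nest
- spare_duck: an unprinted yellow duck standing on the bench, same shape as duck0; bystander
- cup: green plastic cup, 72 mm diameter, 90 mm tall; origin under its centre; bystander
Mind the look-alikes: they are no part of the job. What is shaped like the cover but green or purple is not meant.

How it is judged:
By the outcome, as a careful person would: the job done as asked, in the order asked, and still so for the second after the job is handed in, with the robot touching nothing.
It also fails if it takes over 64 s, if anything falls off the work surface, if the arm or the gripper's body presses on something with over 40 N, if the wrist force passes 120 N, or if a joint passes its speed limit or range.

## Robot

A 6-joint arm with a two-finger parallel gripper is mounted at the origin on the work surface. World frame = base frame: x ahead of the robot, y to its left, z up, the work surface at z = 0. Lengths are in m, angles in rad, forces in N, time in s.
With the tool pointing down it reaches from about 0.225 to 0.725 m from the base axis. Payload 3.1 kg.
Tool frame: the origin (TCP) lies between the finger pads; the fingertips stand r.tips_ahead ahead of it and the grasp point (between the pads) lies 8 mm behind it (r.tips_ahead is the distance from the TCP to the fingertips, in m); x points along the fingers, y is the direction in which the jaws open and shut, and the axes are right-handed (so a half turn about x gives the same grasp; the last joint's range is limited). The gripper opens to 85 mm and grips with 20 to 120 N. Pads are 22 mm wide; open, the fingers measure 114 mm over their backs; the gripper's body (76 mm by 85 mm) begins 54 mm behind the grasp point. The pads swing forward as they close: fully open they stand 13 mm farther back than shut.
Start: joints at [1.019, 0.048, 0.099, 1.622, 0, 1.443], TCP at [0.216, 0.479, 0.242] pointing down, gripper open.
Joint ranges: [-2.91, 2.91], [-0.99, 1.94], [-1.21, 1.42], [-2.12, 2.29], [-1.49, 1.47], [-3.14, 3.14]. Speed limits (rad/s): [2.79, 2.79, 3.14, 3.14, 3.14, 3.14].

## Interface

Orientations are given as [roll, pitch, yaw] about the fixed x, y, z axes, in that order (R = Rz(yaw) Ry(pitch) Rx(roll)).
In Python, from cell import r, grab_frame, camera_params, finder gives the robot as it stands.
- The arm moves only by the shell command python3 -m creep 'ROWS' [OPENING] [FORCE]. ROWS is JSON, a list of rows, each a list of 6 numbers: the shift along the tool's x, y, z in m, then the turn, a rotation vector about the tool's x, y, z in degrees. In form: [[x, y, z, rx, ry, rz], ...]. A call has exactly 10 rows; each row is the pose to reach, as a shift and turn from the pose commanded when the call began, along the tool's axes at that moment; what a row does not reach only later rows make up. A row lasts 1/8 s, in which the tool goes at most 62.5 mm and 10.7 degrees, less where a joint would pass 70% of its speed; a pose out of reach is approached as far as the arm can. A call with a gripper value outside its range is refused whole. OPENING is the finger opening in m, from 0 to 0.0854, set as the call begins (- or left out, the last holds). The fingers move at their own pace and stop on an object; FORCE is the grip in N (left out, the last holds). Time passes only in rows, so rows that repeat a pose let the fingers close, or fill a call up. It gives the time, the measured TCP pose, the force and the opening at its end, in the units of the state.
- r.state(): the state, without advancing time (a new reading comes with each control period).
- grab_frame(name): name is "scene" or "top" or "wrist"; returns (picture, depth): 480x640x3 uint8, red, green, blue; 480x640 float32, m along the optical axis (not along the pixel's ray), 0 where there is no reading.
- camera_params(name): a dict with "K" (3x3 intrinsics, pixels), "distortion" ([k1, k2, p1, p2, k3] as OpenCV has them; the pictures are not rectified), "R" (3x3) and "t" (3): a world point X has camera coordinates R X + t; the wrist camera has in their place "hand_eye" (4x4, takes a point from camera to tool coordinates, whose origin is the TCP and whose axes are the tool frame's). Camera axes: x right, y down, z forward; pixel columns grow to the right and rows downward; lengths in m; the calibration is good to about 2 mm. A picture is of the moment at which its call begins: read the wrist's pose just before it. camera_params takes no time and is no camera call.
- r.close_job(): hands the job in, once; it reports no verdict.
Trained networks look in the newest picture that a camera, given by its name, has taken for a name from the list of things; names that differ only in an ending like _2 or _b are one class to them, and where a whole thing is asked for, a point or a joint stands for the part that bears it (a point fixed in the world has none). Each returns a list of dicts, best first, with "conf" (0 to 1); they miss things now and then, are a little off and sometimes report something else, mostly with a low value. They report only what shows in the picture. A call takes as long as a camera call. They do not tell look-alikes from the thing itself.
- finder.trace(target, camera): "region" (480x640 bool, what is visible of it) and "point" ([column, row] in pixels, amid what is visible of it).
The state is a dict: "clock": time; "qpos": joint angles; "dq": joint speeds; "tau": joint torques, N m; "eef_pos": TCP position; "tcp_rot": TCP orientation; "wrist_force": force on the tool from outside, world axes, zero at the start; "ft_torque": the same for the moment, N m; "grip_width": finger opening in m.
Only numpy, scipy, OpenCV 4.12 (cv2) and the standard library are available. Lean on these libraries where they do the work, as an engineer would, in place of code of your own. Each camera call takes 0.05 s, during which the arm holds its last target.

## Working session

There is one attempt and no reset: what is moved stays moved. The work goes in short steps, Python scripts to look and compute and a shell command to move; the robot and the scene stay as the last step left them, time stands still between calls to the robot, and variables do not carry over. Pictures are saved under pics/ and viewed, and the job is handed in when it is done.

```bash
ls; mkdir -p pics
python3 - <<'E'
from cell import r, grab_frame, camera_params, finder
import cv2,numpy as np
print(r.state(), r.tips_ahead)
for n in("scene","top"):
    p,d=grab_frame(n); cv2.imwrite(f"pics/{n}0.png",p[...,::-1]); np.savez(f"pics/{n}0.npz",p=p,d=d)
    c=camera_params(n); print(n,c)
print(camera_params("wrist"))
E
```

```text
pics
{'clock': 0.0, 'qpos': array([1.01919640e+00, 4.87678436e-02, 9.76112781e-02, 1.62201841e+00,
       7.64881799e-06, 1.44303040e+00]), 'dq': array([-0.00077946,  0.00058173,  0.00085456, -0.00055665,  0.0012463 ,
       -0.00067235]), 'tau': array([-1.24744233e-04, -3.38780272e+01,  3.20016718e+01,  2.02424586e-02,
       -2.10820976e-04, -6.29861219e-06]), 'eef_pos': array([0.21559401, 0.47804737, 0.241115  ]), 'tcp_rot': array([-1.70177786,  1.56841767, -2.12561186]), 'wrist_force': array([-0.12753222,  0.19662106,  0.66280612]), 'ft_torque': array([-0.05431251,  0.06034791, -0.02535095]), 'grip_width': 0.08565865902716367} 0.011
scene {'K': array([[445.86473746,   0.        , 320.59636435],
       [  0.        , 445.86473746, 239.81097287],
       [  0.        ,   0.        ,   1.        ]]), 'distortion': array([-0.10284837,  0.        ,  0.        ,  0.        ,  0.        ]), 'R': array([[-0.6782664 ,  0.7346403 ,  0.01607209],
       [ 0.56399227,  0.53448468, -0.62947505],
       [-0.47102803, -0.41788724, -0.77685446]]), 't': array([ 0.33922066, -0.19011399,  1.3272941 
[... 358 characters left out ...]
       [ 0.19104274, -0.00154725, -0.9815805 ]]), 't': array([-0.06804611,  0.49227959,  1.19227881])}
{'K': array([[362.30104454,   0.        , 320.57856642],
       [  0.        , 362.30104454, 245.81411515],
       [  0.        ,   0.        ,   1.        ]]), 'distortion': array([0.00863852, 0.        , 0.        , 0.        , 0.        ]), 'hand_eye': array([[ 2.05539265e-03, -2.84911949e-01,  9.58551489e-01,
        -1.31125376e-01],
       [ 9.99997008e-01, -6.85846808e-04, -2.34811846e-03,
         4.46163118e-04],
       [ 1.32642649e-03,  9.58553447e-01,  2.84909687e-01,
        -7.28778019e-02],
       [ 0.00000000e+00,  0.00000000e+00,  0.00000000e+00,
         1.00000000e+00]])}
```

View pics/top0.png

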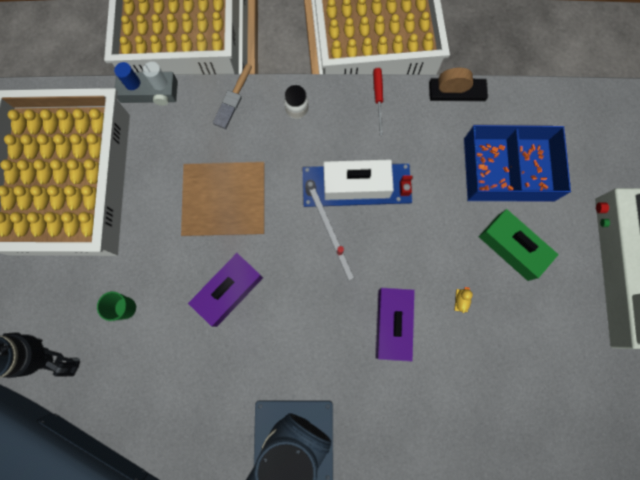

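View pics/scene0.png

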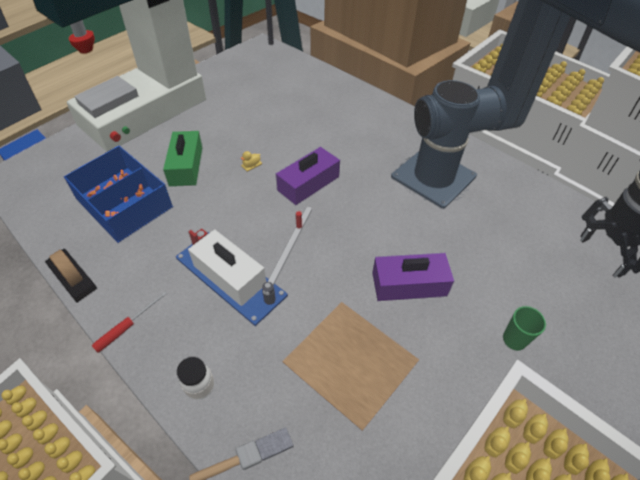

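Top view: the things that could be taken for the cover are the white box (358,178), purple boxes (225,290) and (396,325), and the green box (518,243). By the description it is the white one, which sits on the blue fixture. The sheet is at (223,199), the bar runs from the hinge (311,186) to its tip (351,277) with the handle at (340,250), the spare duck is at (463,299) and the cup at (117,306).

```bash
cat > h.py <<'E'
import numpy as np,cv2
from cell import r, grab_frame, camera_params, finder
from scipy.spatial.transform import Rotation as Ro
def toolT():
    s=r.state(); T=np.eye(4); T[:3,:3]=Ro.from_euler('xyz',s['tcp_rot']).as_matrix(); T[:3,3]=s['eef_pos']; return T
def camT(n,T=None):
    c=camera_params(n)
    if n=="wrist": return (toolT() if T is None else T)@c['hand_eye']
    M=np.eye(4); M[:3,:3]=c['R'].T; M[:3,3]=-c['R'].T@c['t']; return M
def rays(n,px):
    c=camera_params(n); u=cv2.undistortPoints(np.asarray(px,float).reshape(-1,1,2),c['K'],c['distortion']).reshape(-1,2)
    return np.c_[u,np.ones(len(u))]
def onplane(n,px,z,T=None):
    M=camT(n,T); d=rays(n,px)@M[:3,:3].T; o=M[:3,3]; return o+d*((z-o[2])/d[:,2])[:,None]
def cloud(n,d,T=None):
    M=camT(n,T); v,u=np.mgrid[:480,:640]; px=np.c_[u.ravel(),v.ravel()]
    P=rays(n,px)*d.ravel()[:,None]; P=P@M[:3,:3].T+M[:3,3]; P[d.ravel()==0]=np.nan; return P.reshape(480,640,3)
E
python3 - <<'E'
from h import *
f=np.load("pics/top0.npz");p,d=f['p'],f['d']
P=cloud("top",d); hsv=cv2.cvtColor(p,cv2.COLOR_RGB2HSV)
def rect(m,name,win,z):
    k=np.zeros_like(m);k[win[1]:win[3],win[0]:win[2]]=1; m=m&k
    n,l,s,c=cv2.connectedComponentsWithStats(m.astype(np.uint8)); i=1+np.argmax(s[1:,4]); ys,xs=np.where(l==i)
    zz=np.nanmedian(P[ys,xs,2]); Q=onplane("top",np.c_[xs,ys],z)
    b=cv2.minAreaRect((Q[:,:2]*1000).astype(np.float32)); print(name,b,'zmed',zz,len(xs), P[ys,xs,:2].mean(0) if 0 else '')
S,V,H=hsv[...,1],hsv[...,2],hsv[...,0]
print(hsv[199,223],hsv[200,380],hsv[180,375],hsv[174,358],hsv[171,308])
rect((S<40)&(V>190),'covertop',(318,150,398,210),.012+.067)
rect((V<60),'handle',(335,160,385,190),.012+.099)
rect((H>100)&(H<125)&(S>120),'plate',(295,150,420,215),.012)
rect((H<25)&(S>90),'sheet',(170,150,280,245),.004)
rect(((H<8)|(H>170))&(S>130),'khandle',(325,235,352,262),.100)
rect(((H<8)|(H>170))&(S>130),'catch',(395,170,420,200),.068)
print(onplane("top",[[311,186],[351,277],[340,250]],.066))
for n in("cover","sheet","fixture","keeper_handle","cup","spare_duck"):
    for q in finder.trace(n,"top")[:4]: 
        c=q['point'];rg=q['region'];Z=P[rg];print(n,round(q['conf'],2),c,rg.sum(),np.nanmedian(Z,0).round(3),np.nanpercentile(Z[:,2],[2,98]).round(3))
big=cv2.resize(p[145:290,285:425],None,fx=5,fy=4,interpolation=cv2.INTER_CUBIC);big=cv2.resize(p[145:290,285:425],None,fx=4.1,fy=4.1,interpolation=cv2.INTER_CUBIC)
cv2.imwrite("pics/crop0.png",big[...,::-1])
E
```

```text
[ 15 111 138] [110 192 121] [ 60   5 222] [110  38  20] [110  85 129]
covertop ((654.4514770507812, -162.95501708984375), (81.61811828613281, 170.4019012451172), 2.127410650253296) zmed 0.08027166915405182 1761 
handle ((649.8408203125, -161.74188232421875), (18.170469284057617, 52.332923889160156), 0.22617802023887634) zmed 0.11034805345981558 163 
plate ((652.462646484375, -165.18380737304688), (109.40330505371094, 285.8390197753906), 2.1953766345977783) zmed 0.013127778349665054 1219 
sheet ((617.287841796875, 194.38784790039062), (197.405029296875, 217.11117553710938), 1.4788281917572021) zmed 0.004747018214426912 5753 
khandle ((459.54791259765625, -115.22492218017578), (9.690234184265137, 14.786700248718262), 89.71640014648438) zmed 0.1145968516772502 29 
catch ((634.3316650390625, -286.4801330566406), (25.691707611083984, 49.099647521972656), 87.9545669555664) zmed 0.04877933746173824 138 
[[ 0.6313263  -0.04354897  0.066     ]
 [ 0.39800143 -0.1434218   0.066     ]
 [ 0.46548532 -0.11668403  0.066     ]]
cover 0.84 [517.2, 246.6] 2878 [ 0.478 -0.564  0.068] [0.007 0.101]
cover 0.68 [225.7, 291.2] 2627 [0.365 0.164 0.067] [0.016 0.101]
cover 0.67 [394.4, 323.7] 2666 [ 0.283 -0.246  0.068] [0.018 0.101]
cover 0.65 [357.7, 178.4] 2597 [ 0.645 -0.163  0.08 ] [0.016 0.113]
sheet 0.97 [224.1, 199.3] 5874 [0.615 0.192 0.005] [-0.001  0.01 ]
sheet 0.24 [359.4, 179.0] 2597 [ 0.646 -0.162  0.08 ] [0.016 0.113]
fixture 0.69 [338.4, 198.2] 2512 [ 0.618 -0.117  0.015] [0.005 0.077]
keeper_handle 0.76 [328.4, 229.2] 614 [ 0.517 -0.092  0.067] [0.014 0.117]
cup 0.95 [115.9, 306.6] 895 [0.325 0.451 0.055] [0.002 0.092]
spare_duck 0.54 [461.5, 300.8] 367 [ 0.347 -0.426  0.035] [0.003 0.06 ]
```

View pics/crop0.png

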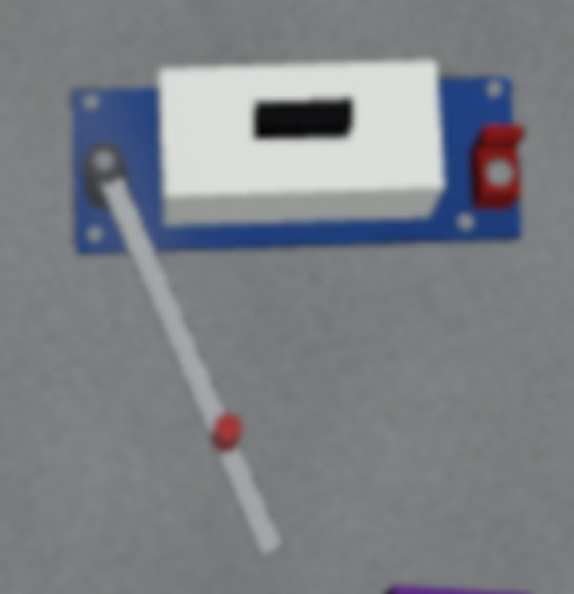

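White box with black handle confirmed at crop (303,118). Now the approach numbers.

```bash
cat >> h.py <<'E'
def go(p,th,s=0):
    """shift+rotvec(deg) for tool down, jaw axis at world angle th(deg)"""
    T=toolT(); best=None
    for k in(0,180):
        a=np.radians(th+k); x=np.array([0,0,-1.]); y=np.array([np.cos(a),np.sin(a),0]); R=np.c_[x,y,np.cross(x,y)]
        rv=np.degrees((Ro.from_matrix(T[:3,:3].T@R)).as_rotvec())
        print('th',th+k,'shift',(T[:3,:3].T@(np.array(p)-T[:3,3])).round(4),'rot',rv.round(2))
    print('tool x',T[:3,0].round(3),'y',T[:3,1].round(3),'z',T[:3,2].round(3),'j6',r.state()['qpos'].round(3))
E
python3 -c "
from h import *
go((.652,-.163,.225),2.15)"
python3 - <<'E'
from h import *
print(r.state()['clock'])
E
```

```text
th 2.15 shift [ 0.0173 -0.4054  0.6613] rot [6.357e+01 1.000e-02 2.000e-02]
th 182.15 shift [ 0.0173 -0.4054  0.6613] rot [-1.1643e+02 -2.0000e-02  1.0000e-02]
tool x [-0. -0. -1.] y [ 0.411  0.912 -0.   ] z [ 0.912 -0.411 -0.   ] j6 [ 1.019  0.048  0.099  1.622 -0.     1.443]
0.4
```

```bash
python3 -m creep '[[0.001,-0.016,0.026,2.5,0,0],[0.002,-0.046,0.075,7.2,0,0],[0.003,-0.078,0.127,12.2,0,0],[0.005,-0.110,0.179,17.2,0,0],[0.006,-0.142,0.231,22.2,0,0],[0.007,-0.174,0.283,27.2,0,0],[0.009,-0.206,0.335,32.2,0,0],[0.010,-0.238,0.387,37.2,0,0],[0.011,-0.268,0.437,42.0,0,0],[0.012,-0.298,0.486,46.7,0,0]]' 0.085 && python3 -c "
from h import *
go((.652,-.163,.225),2.15)"
```

```text
clock: 1.65
eef_pos: [0.5373, 0.0052, 0.2304]
tcp_rot: [1.6, 1.57, 0.358]
wrist_force: [0.4, -0.0, 0.7]
grip_width: 0.0848
th 2.15 shift [0.0055 0.0542 0.1962] rot [ 1.669e+01 -1.000e-02 -4.000e-02]
th 182.15 shift [0.0055 0.0542 0.1962] rot [-1.6331e+02  6.0000e-02 -1.0000e-02]
tool x [ 0.001  0.    -1.   ] y [0.946 0.323 0.001] z [ 0.323 -0.946 -0.   ] j6 [-0.115  0.077  0.106  1.599  0.     1.127]
```

```bash
python3 -m creep '[[0.001,0.014,0.050,4.2,0,0],[0.002,0.028,0.100,8.4,0,0],[0.004,0.042,0.150,12.6,0,0],[0.005,0.050,0.182,15.5,0,0],[0.0055,0.054,0.196,16.7,0,0],[0.0055,0.054,0.196,16.7,0,0],[0.0055,0.054,0.196,16.7,0,0],[0.0055,0.054,0.196,16.7,0,0],[0.0055,0.054,0.196,16.7,0,0],[0.0055,0.054,0.196,16.7,0,0]]'
python3 - <<'E'
from h import *
T=toolT(); p,d=grab_frame("wrist"); cv2.imwrite("pics/w1.png",p[...,::-1]); np.savez("pics/w1.npz",p=p,d=d,T=T)
P=cloud("wrist",d,T); hsv=cv2.cvtColor(p,cv2.COLOR_RGB2HSV)
print(T.round(4))
m=(hsv[...,2]<60)&(abs(P[...,2]-.111)<.004)&(P[...,0]>.55)&(P[...,0]<.75)
print(m.sum(),np.nanmedian(P[m],0)); print(cv2.minAreaRect((P[m][:,:2]*1000).astype(np.float32)))
m=(hsv[...,1]<50)&(hsv[...,2]>150)&(abs(P[...,2]-.079)<.004)
print(m.sum(),np.nanmedian(P[m],0)); print(cv2.minAreaRect((P[m][:,:2]*1000).astype(np.float32)))
E
```

```text
clock: 2.9
eef_pos: [0.6512, -0.1602, 0.2251]
tcp_rot: [1.212, 1.57, -0.318]
wrist_force: [-0.4, -0.5, 0.1]
grip_width: 0.0848
[[ 3.000e-04  9.992e-01  4.100e-02  6.512e-01]
 [-1.000e-04  4.100e-02 -9.992e-01 -1.602e-01]
 [-1.000e+00  3.000e-04  1.000e-04  2.251e-01]
 [ 0.000e+00  0.000e+00  0.000e+00  1.000e+00]]
0 [nan nan nan]
((0.0, 0.0), (0.0, 0.0), 0.0)
20053 [ 0.65155406 -0.14534624  0.078592  ]
((651.6354370117188, -141.58126831054688), (82.15099334716797, 211.1207733154297), 1.8768534660339355)
  return np.nanmean(a, axis, out=out, keepdims=keepdims)
```

View pics/w1.png

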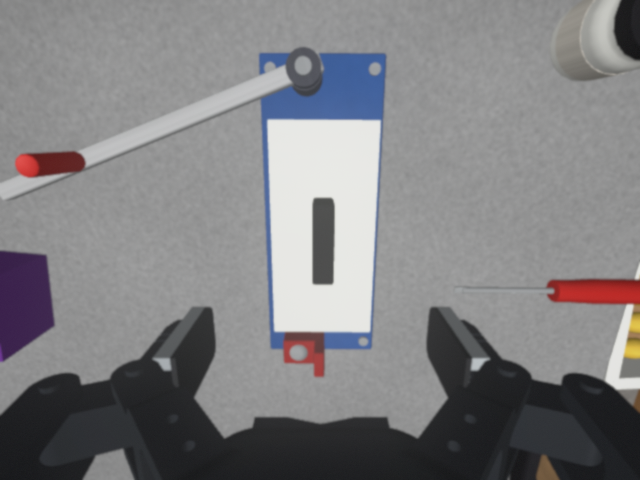

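The wrist view shows the white cover (267-382, 120-332) with its handle at (323,241), between and ahead of the open fingers. I'll pin down the handle, the plate and the bar.

Run:
```python
from h import *
f=np.load("pics/w1.npz");p,d,T=f['p'],f['d'],f['T']
P=cloud("wrist",d,T); hsv=cv2.cvtColor(p,cv2.COLOR_RGB2HSV)
m=np.zeros((480,640),bool); m[190:295,300:345]=hsv[190:295,300:345,2]<120
ys,xs=np.where(m); print(np.nanpercentile(P[m][:,2],[5,50,95]))
Q=onplane("wrist",np.c_[xs,ys],.111,T); print('handle',cv2.minAreaRect((Q[:,:2]*1000).astype(np.float32)))
m=np.zeros((480,640),bool); m[110:340,255:395]=(hsv[110:340,255:395,2]>170)&(hsv[110:340,255:395,1]<50)
m[:,:][330:]=False
ys,xs=np.where(m);Q=onplane("wrist",np.c_[xs,ys],.079,T); print('top',cv2.minAreaRect((Q[:,:2]*1000).astype(np.float32)))
m=(hsv[...,0]>100)&(hsv[...,0]<125)&(hsv[...,1]>140)&(hsv[...,2]>60); m[:,:250]=0;m[:,400:]=0; m[:45]=0;m[355:]=0
ys,xs=np.where(m);Q=onplane("wrist",np.c_[xs,ys],.012,T); print('plate',cv2.minAreaRect((Q[:,:2]*1000).astype(np.float32)))
print('hinge',onplane("wrist",[[303,64],[28,164]],.07,T), 'knob top',onplane("wrist",[[28,164]],.116,T))
go((.651,-.162,.096),2)
```

```text
[0.10833236 0.11047949 0.1116178 ]
handle ((652.396728515625, -158.0342559814453), (14.13237476348877, 61.59191131591797), 1.9328625202178955)
top ((652.221435546875, -159.6383819580078), (82.95416259765625, 170.28836059570312), 1.8781397342681885)
plate ((647.4207763671875, -42.02531433105469), (105.55780029296875, 44.839080810546875), 1.8848397731781006)
hinge [[ 0.63328675 -0.03761286  0.07      ]
 [ 0.42405445 -0.11620489  0.07      ]] knob top [[ 0.46002438 -0.11155845  0.116     ]]
th 2 shift [ 0.1291 -0.0003  0.0016] rot [ 0.34  0.01 -0.02]
th 182 shift [ 0.1291 -0.0003  0.0016] rot [-1.7966e+02  2.0000e-02  1.0000e-02]
tool x [ 0. -0. -1.] y [0.999 0.041 0.   ] z [ 0.041 -0.999  0.   ] j6 [-0.341  0.446  0.538  1.662 -0.     1.189]
```

```bash
python3 -m creep '[[0.015,0.001,0,-0.2,0,0],[0.035,0.001,0.001,0,0,0],[0.058,0.001,0.001,0.2,0,0],[0.080,0.001,0.001,0.3,0,0],[0.100,0.001,0.001,0.3,0,0],[0.116,0.001,0.001,0.3,0,0],[0.125,0.001,0.001,0.3,0,0],[0.129,0.001,0.001,0.3,0,0],[0.129,0.001,0.001,0.3,0,0],[0.129,0.001,0.001,0.3,0,0]]' 0.045
python3 - <<'E'
from h import *
T=toolT(); p,d=grab_frame("wrist"); cv2.imwrite("pics/w2.png",p[...,::-1])
E
```

```text
clock: 4.2
eef_pos: [0.6529, -0.1619, 0.0969]
tcp_rot: [1.184, 1.569, -0.351]
wrist_force: [-0.1, -0.6, 0.4]
grip_width: 0.0448
```

View pics/w2.png

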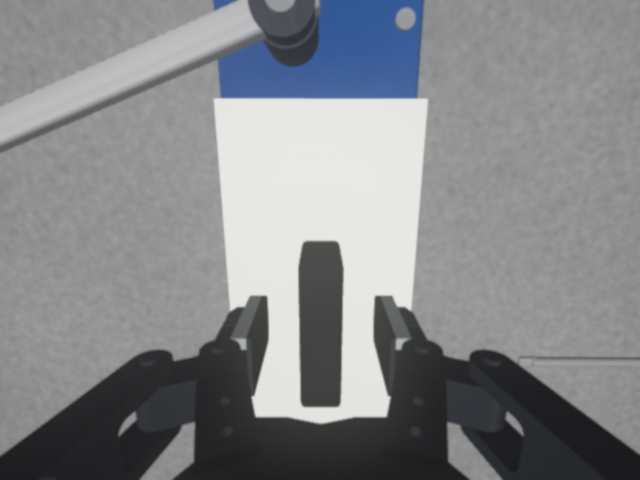

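The handle (321,323) sits centred between the fingers, so close.

```bash
python3 -m creep '[[0,0,0,0,0,0],[0,0,0,0,0,0],[0,0,0,0,0,0],[0,0,0,0,0,0],[0,0,0,0,0,0],[0,0,0,0,0,0],[0,0,0,0,0,0],[-0.002,0,0,0,0,0],[-0.006,0,0,0,0,0],[-0.010,0,0,0,0,0]]' 0.005 60
python3 - <<'E'
from h import *
print(r.state()['wrist_force']); print(r.state()['ft_torque'])
E
```

```text
clock: 5.5
eef_pos: [0.6514, -0.1614, 0.1048]
tcp_rot: [-1.892, 1.568, 2.856]
wrist_force: [0.2, 0.4, -2.2]
grip_width: 0.0149
[ 0.21821507  0.4218034  -2.23469177]
[-0.03359444  0.03300392 -0.02229942]
```

```bash
python3 -m creep '[[-0.008,0,0,0,0,0],[-0.018,0,0,0,0,0],[-0.030,0,0,0,0,0],[-0.044,0,0,0,0,0],[-0.058,0,0,0,0,0],[-0.072,0,0,0,0,0],[-0.085,0,0,0,0,0],[-0.096,0,0,0,0,0],[-0.103,0,0,0,0,0],[-0.105,0,0,0,0,0]]'
python3 - <<'E'
from h import *
p,d=grab_frame("scene"); cv2.imwrite("pics/s3.png",p[...,::-1]); np.savez("pics/s3.npz",p=p,d=d)
p,d=grab_frame("wrist"); cv2.imwrite("pics/w3.png",p[...,::-1])
go((.617,.194,.215),1.7)
E
```

```text
clock: 6.75
eef_pos: [0.6525, -0.1617, 0.2113]
tcp_rot: [1.222, 1.57, -0.313]
wrist_force: [-0.1, 0.9, -3.0]
grip_width: 0.0149
th 1.7 shift [-0.0043 -0.0228 -0.3566] rot [ 0.32 -0.    0.01]
th 181.7 shift [-0.0043 -0.0228 -0.3566] rot [-1.7968e+02 -2.0000e-02 -1.0000e-02]
tool x [-0.  0. -1.] y [ 0.999  0.035 -0.   ] z [ 0.035 -0.999 -0.   ] j6 [-0.343  0.445  0.508  1.634 -0.     1.193]
```

View pics/s3.png

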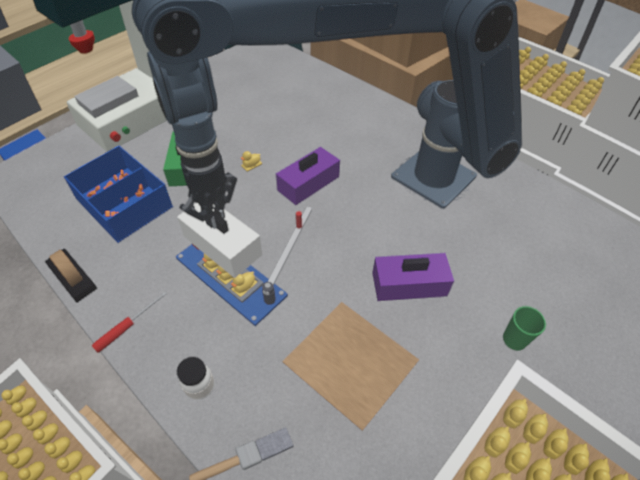

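View pics/w3.png

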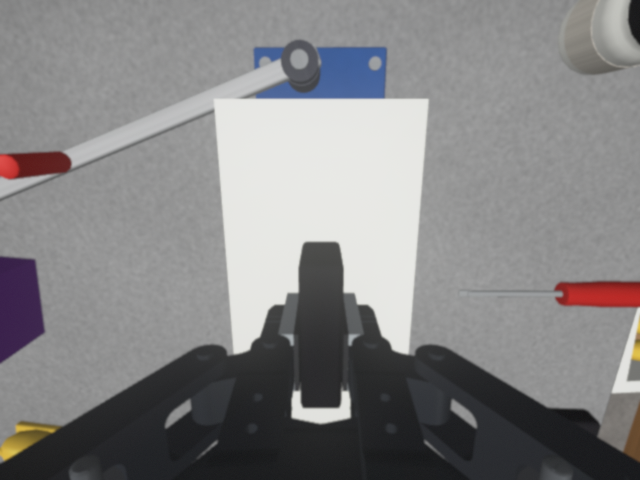

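The cover is cleanly lifted (scene (222,240)) and the ducks are still in their nests. Carry it to the sheet.

```bash
python3 -m creep '[[0,-0.001,-0.015,0,0,0],[0,-0.003,-0.045,0,0,0],[0,-0.006,-0.088,0,0,0],[0,-0.009,-0.133,0.1,0,0],[0,-0.012,-0.178,0.2,0,0],[0,-0.015,-0.223,0.3,0,0],[0,-0.018,-0.268,0.3,0,0],[0,-0.021,-0.310,0.3,0,0],[0,-0.023,-0.341,0.3,0,0],[0,-0.023,-0.357,0.3,0,0]]'
python3 - <<'E'
from h import *
T=toolT()
p,d=grab_frame("wrist"); cv2.imwrite("pics/w4.png",p[...,::-1])
p,d=grab_frame("top"); cv2.imwrite("pics/t4.png",p[150:330,150:430][:,:,::-1].repeat(2,0).repeat(2,1))
go((.617,.194,.088),1.7)
E
```

```text
clock: 8.1
eef_pos: [0.6155, 0.1969, 0.2104]
tcp_rot: [-1.749, 1.57, 2.996]
wrist_force: [-0.1, 0.3, -1.8]
grip_width: 0.0148
th 1.7 shift [0.1224 0.001  0.0022] rot [ 0.17 -0.01  0.04]
th 181.7 shift [0.1224 0.001  0.0022] rot [-1.7983e+02 -7.0000e-02 -1.0000e-02]
tool x [-0.001  0.    -1.   ] y [ 0.999  0.033 -0.001] z [ 0.033 -0.999 -0.   ] j6 [0.205 0.371 0.41  1.611 0.    1.743]
```

View pics/w4.png

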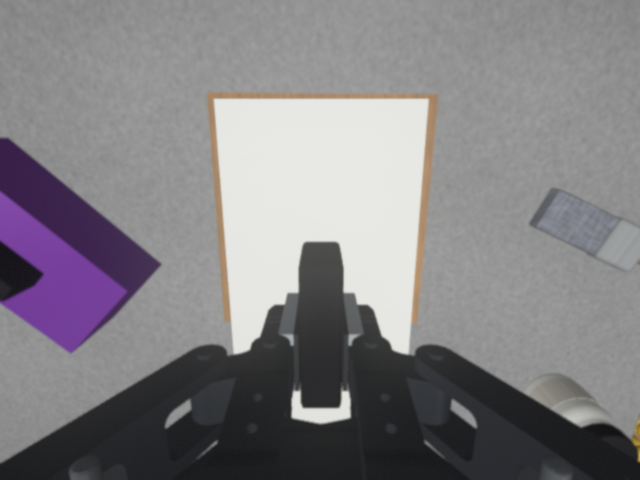

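View pics/t4.png

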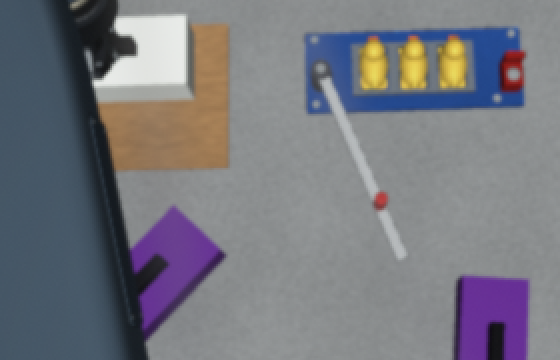

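The cover is centred over the sheet: the brown margin is even at both sides in the wrist view. The top view shows three ducks upright in their nests. Lower it.

```bash
python3 -m creep '[[0.010,0.001,0.001,0.1,0,0],[0.028,0.001,0.001,0.2,0,0],[0.048,0.001,0.001,0.2,0,0],[0.066,0.001,0.001,0.2,0,0],[0.082,0.001,0.001,0.2,0,0],[0.094,0.001,0.001,0.2,0,0],[0.103,0.001,0.001,0.2,0,0],[0.110,0.001,0.001,0.2,0,0],[0.114,0.001,0.001,0.2,0,0],[0.116,0.001,0.001,0.2,0,0]]' && python3 -c "
from h import *
print(r.state()['eef_pos'],r.state()['wrist_force'])"
```

```text
clock: 9.45
eef_pos: [0.6179, 0.1935, 0.0949]
tcp_rot: [1.729, 1.57, 0.185]
wrist_force: [0.4, -0.6, -2.1]
grip_width: 0.0152
[0.61792964 0.19350831 0.09491866] [ 0.42891597 -0.63472233 -2.09231915]
```

```bash
python3 -m creep '[[0.0005,0,0,0,0,0],[0.001,0,0,0,0,0],[0.0015,0,0,0,0,0],[0.002,0,0,0,0,0],[0.0025,0,0,0,0,0],[0.003,0,0,0,0,0],[0.0035,0,0,0,0,0],[0.004,0,0,0,0,0],[0.0045,0,0,0,0,0],[0.0045,0,0,0,0,0]]' && python3 -c "
from h import *
print(r.state()['eef_pos'],r.state()['wrist_force'])"
```

```text
clock: 10.7
eef_pos: [0.6177, 0.1934, 0.0902]
tcp_rot: [-1.258, 1.571, -2.802]
wrist_force: [0.7, 0.3, -1.7]
grip_width: 0.015
[0.61772263 0.19337009 0.09022533] [ 0.72559464  0.28043061 -1.73360695]
```

```bash
python3 -m creep '[[0.0005,0,0,0,0,0],[0.001,0,0,0,0,0],[0.001,0,0,0,0,0],[0.0015,0,0,0,0,0],[0.0015,0,0,0,0,0],[0.002,0,0,0,0,0],[0.002,0,0,0,0,0],[0.002,0,0,0,0,0],[0.002,0,0,0,0,0],[0.002,0,0,0,0,0]]' && python3 -c "
from h import *
print(r.state()['eef_pos'],r.state()['wrist_force'])"
```

```text
clock: 11.95
eef_pos: [0.6179, 0.1934, 0.0884]
tcp_rot: [2.033, 1.571, 0.489]
wrist_force: [0.2, 0.4, -1.6]
grip_width: 0.0151
[0.61785011 0.19342761 0.0883925 ] [ 0.21702879  0.40481012 -1.58077774]
```

```bash
python3 -m creep '[[0.0005,0,0,0,0,0],[0.0005,0,0,0,0,0],[0.001,0,0,0,0,0],[0.001,0,0,0,0,0],[0.001,0,0,0,0,0],[0.0015,0,0,0,0,0],[0.0015,0,0,0,0,0],[0.0015,0,0,0,0,0],[0.0015,0,0,0,0,0],[0.0015,0,0,0,0,0]]' && python3 -c "
from h import *
print(r.state()['eef_pos'],r.state()['wrist_force'])"
```

```text
clock: 13.2
eef_pos: [0.6179, 0.1934, 0.0883]
tcp_rot: [1.648, 1.57, 0.104]
wrist_force: [-2.6, -1.1, 6.6]
grip_width: 0.0151
[0.61792657 0.19343796 0.08833901] [-2.59748554 -1.14393669  6.57964548]
```

Contact (+6.6 N up). Ease off, then release.

```bash
python3 -m creep '[[-0.0005,0,0,0,0,0],[-0.0005,0,0,0,0,0],[-0.0005,0,0,0,0,0],[-0.0005,0,0,0,0,0],[-0.0005,0,0,0,0,0],[-0.0005,0,0,0,0,0],[-0.0005,0,0,0,0,0],[-0.0005,0,0,0,0,0],[-0.0005,0,0,0,0,0],[-0.0005,0,0,0,0,0]]' 0.045
python3 - <<'E'
from h import *
p,d=grab_frame("wrist"); cv2.imwrite("pics/w5.png",p[...,::-1])
print(r.state()['wrist_force'])
E
```

```text
clock: 14.45
eef_pos: [0.6178, 0.1934, 0.0873]
tcp_rot: [0.397, 1.571, -1.147]
wrist_force: [-0.8, 0.3, -0.2]
grip_width: 0.0449
[ 0.84422865 -0.19455764 -0.11947789]
```

View pics/w5.png

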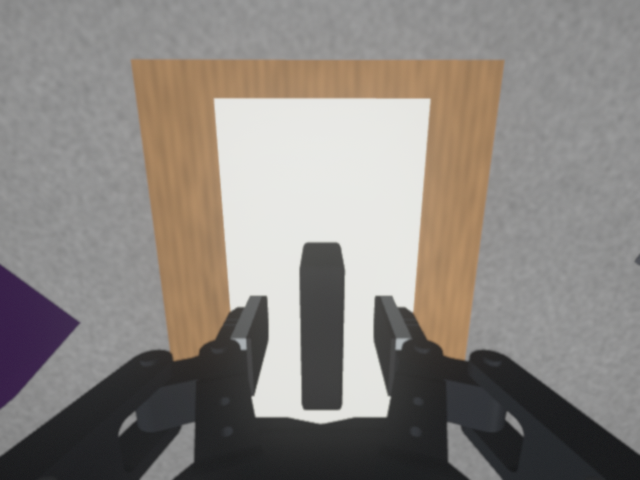

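Released: the cover stands flat on the sheet with brown margins all round, and the fingers (250/390) are clear of the handle. Rise and go to the bar's post.

```bash
python3 -m creep '[[-0.010,0,0,0,0,0],[-0.030,0,0,0,0,0],[-0.060,0,0,0,0,0],[-0.095,0,0,0,0,0],[-0.120,0,0,0,0,0],[-0.130,0,0,0,0,0],[-0.130,0,0,0,0,0],[-0.130,0,0,0,0,0],[-0.130,0,0,0,0,0],[-0.130,0,0,0,0,0]]'
python3 - <<'E'
from h import *
T=toolT(); p,d=grab_frame("wrist"); cv2.imwrite("pics/w6.png",p[...,::-1]); np.savez("pics/w6.npz",p=p,d=d,T=T)
P=cloud("wrist",d,T); hsv=cv2.cvtColor(p,cv2.COLOR_RGB2HSV)
m=(hsv[...,1]<50)&(hsv[...,2]>150)&(abs(P[...,2]-.071)<.006)
Q=P[m]; print(m.sum(), cv2.minAreaRect((Q[:,:2]*1000).astype(np.float32)))
A=np.c_[Q[:,:2],np.ones(len(Q))]; print('plane',np.linalg.lstsq(A,Q[:,2],rcond=None)[0], Q.mean(0))
go((.460,-.113,.218),-66.8)
E
```

```text
clock: 15.75
eef_pos: [0.6173, 0.1933, 0.2162]
tcp_rot: [-1.395, 1.569, -2.939]
wrist_force: [-0.3, -0.0, 0.1]
grip_width: 0.0449
20284 ((617.5687255859375, 194.30130004882812), (82.16329956054688, 172.2106170654297), 1.4236093759536743)
plane [-0.00073885 -0.00176642  0.07139756] [0.61735677 0.20341441 0.07058211]
th -66.8 shift [-0.0012 -0.1655  0.302 ] rot [6.832e+01 6.000e-02 6.000e-02]
th 113.2 shift [-0.0012 -0.1655  0.302 ] rot [-1.1168e+02 -7.0000e-02  6.0000e-02]
tool x [-0.001 -0.    -1.   ] y [ 1.     0.026 -0.001] z [ 0.026 -1.     0.   ] j6 [0.2   0.375 0.427 1.625 0.    1.744]
```

View pics/w6.png

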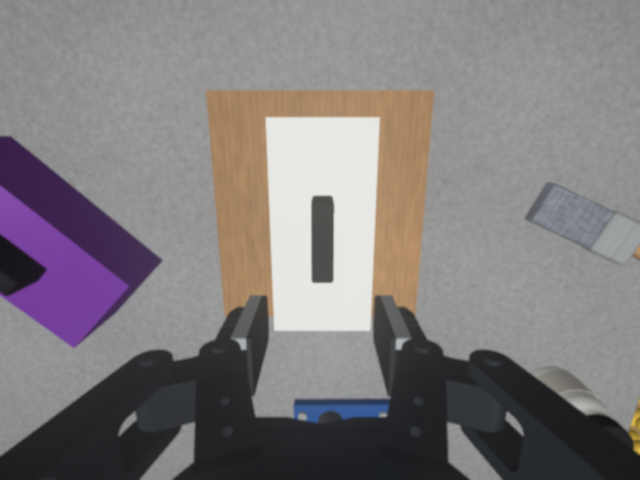

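The cover lies level at z 0.071, centred on the sheet. Go above the post.

```bash
python3 -m creep '[[0,-0.008,0.015,3.4,0,0],[0,-0.027,0.050,11,0,0],[0,-0.049,0.090,20,0,0],[0,-0.072,0.131,29.5,0,0],[0,-0.094,0.172,39,0,0],[0,-0.117,0.213,48,0,0],[0,-0.138,0.252,57,0,0],[-0.001,-0.154,0.281,64,0,0],[-0.001,-0.1655,0.302,68.3,0,0],[-0.001,-0.1655,0.302,68.3,0,0]]' && python3 -m creep '[[0,0,0,0,0,0],[0,0,0,0,0,0],[0,0,0,0,0,0],[0,0,0,0,0,0],[0,0,0,0,0,0],[0,0,0,0,0,0],[0,0,0,0,0,0],[0,0,0,0,0,0],[0,0,0,0,0,0],[0,0,0,0,0,0]]'
python3 - <<'E'
from h import *
T=toolT(); p,d=grab_frame("wrist"); cv2.imwrite("pics/w7.png",p[...,::-1]); np.savez("pics/w7.npz",p=p,d=d,T=T)
P=cloud("wrist",d,T); hsv=cv2.cvtColor(p,cv2.COLOR_RGB2HSV)
m=((hsv[...,0]<8)|(hsv[...,0]>170))&(hsv[...,1]>130)&(abs(P[...,2]-.116)<.005)
Q=P[m]; print(m.sum(), Q.mean(0), Q.min(0),Q.max(0)); ys,xs=np.where(m); print(xs.mean(),ys.mean(), onplane("wrist",[[xs.mean(),ys.mean()]],.116,T))
m=(hsv[...,1]<60)&(hsv[...,2]>100)&(abs(P[...,2]-.066)<.005); Q=P[m]; 
b=cv2.fitLine((Q[:,:2]*1000).astype(np.float32),cv2.DIST_HUBER,0,.01,.01).ravel();print(m.sum(),b,np.degrees(np.arctan2(b[1],b[0])))
print(T.round(3))
E
```

```text
clock: 17.05
eef_pos: [0.4598, -0.114, 0.2184]
tcp_rot: [2.342, 1.57, -0.397]
wrist_force: [-0.1, -0.2, -0.3]
grip_width: 0.0448
clock: 18.3
eef_pos: [0.4603, -0.1129, 0.2183]
tcp_rot: [0.369, 1.571, -2.368]
wrist_force: [0.9, 0.1, -0.4]
grip_width: 0.0451
359 [ 0.45930297 -0.1124626   0.11532058] [ 0.45166285 -0.11984111  0.11162829] [ 0.46616329 -0.10534822  0.11703829]
319.883008356546 250.5208913649025 [[ 0.45951004 -0.11237326  0.116     ]]
5123 [ 9.2045236e-01  3.9085481e-01  5.2235156e+02 -8.5651642e+01] 23.007698
[[-0.     0.394 -0.919  0.46 ]
 [-0.    -0.919 -0.394 -0.113]
 [-1.     0.     0.     0.218]
 [ 0.     0.     0.     1.   ]]
```

View pics/w7.png

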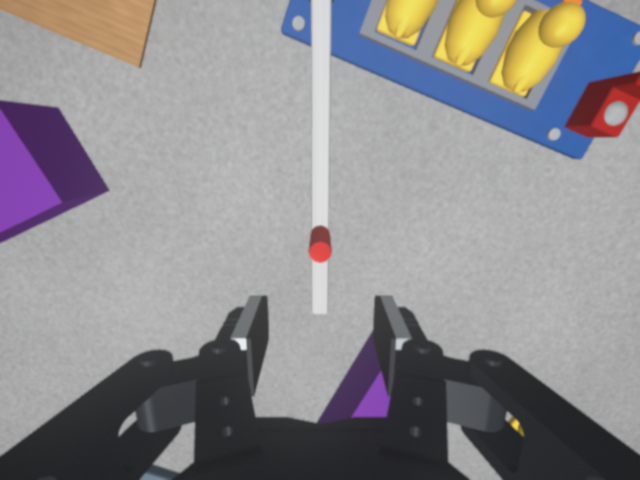

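The post top (320,250) is centred between the jaws and the bar is aligned with the tool. Descend and grip.

```bash
python3 -m creep '[[0.015,0,0,0,0,0],[0.040,0,0,0,0,0],[0.065,0,0,0,0,0],[0.088,0,0,0,0,0],[0.106,0,0.001,0,0,0],[0.116,0,0.001,0,0,0],[0.120,0,0.001,0,0,0],[0.121,0,0.001,0,0,0],[0.121,0,0.001,0,0,0],[0.121,0,0.001,0,0,0]]' && python3 -m creep '[[0,0,0,0,0,0],[0,0,0,0,0,0],[0,0,0,0,0,0],[0,0,0,0,0,0],[0,0,0,0,0,0],[0,0,0,0,0,0],[0,0,0,0,0,0],[0,0,0,0,0,0],[0,0,0,0,0,0],[0,0,0,0,0,0]]' 0.008 40
python3 - <<'E'
from h import *
T=toolT(); s=r.state(); print(s['wrist_force'],s['eef_pos'],s['ft_torque'])
p,d=grab_frame("wrist"); cv2.imwrite("pics/w8.png",p[...,::-1])
# fitted hinge from bar direction & post
z=T[:3,2]; print('H',(T[:3,3]-.190*z)[:2], z)
E
```

```text
clock: 19.6
eef_pos: [0.46, -0.1135, 0.0981]
tcp_rot: [2.36, 1.569, -0.376]
wrist_force: [0.3, -0.4, -0.3]
grip_width: 0.0448
clock: 20.85
eef_pos: [0.4596, -0.1134, 0.0976]
tcp_rot: [2.243, 1.57, -0.493]
wrist_force: [-0.2, -0.5, 4.8]
grip_width: 0.0143
[-0.2268477  -0.53539399  4.75645851] [ 0.45957875 -0.113378    0.09760848] [ 0.01597753  0.23643192 -0.02784982]
H [ 0.63419292 -0.03847879] [-9.19021899e-01 -3.94206371e-01 -2.92890080e-04]
```

View pics/w8.png

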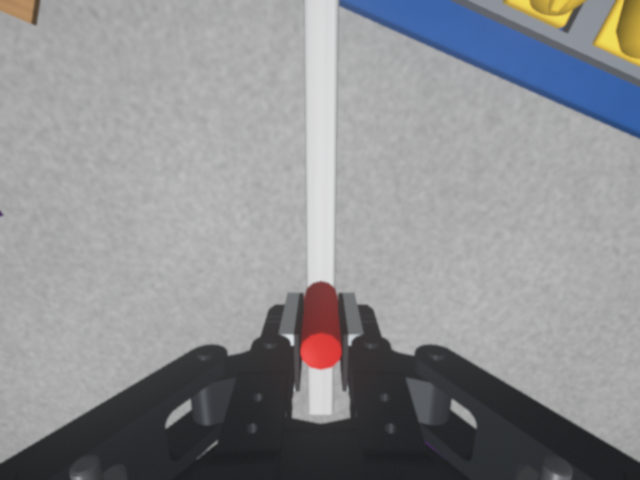

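The post is gripped. Swing in arcs about the hinge (0.190 m along tool -z).

```bash
python3 -m creep '[[0,0.0033,0,-1,0,0],[0,0.0133,-0.0005,-4,0,0],[0,0.0248,-0.0016,-7.5,0,0],[0,0.0363,-0.0035,-11,0,0],[0,0.0476,-0.0061,-14.5,0,0],[0,0.0587,-0.0093,-18,0,0],[0,0.0696,-0.0132,-21.5,0,0],[0,0.0803,-0.0178,-25,0,0],[0,0.0892,-0.0222,-28,0,0],[0,0.0950,-0.0255,-30,0,0]]'
python3 - <<'E'
from h import *
s=r.state(); print(s['wrist_force'],s['ft_torque'],s['eef_pos'])
T=toolT(); z=T[:3,2]; print('H',(T[:3,3]-.190*z)[:2], z, 'a deg',np.degrees(np.arctan2(-z[0],-z[1])))
p,d=grab_frame("wrist"); cv2.imwrite("pics/w9.png",p[...,::-1])
E
```

```text
clock: 22.15
eef_pos: [0.5209, -0.191, 0.0976]
tcp_rot: [1.698, 1.57, -0.514]
wrist_force: [-0.9, -0.0, 5.3]
grip_width: 0.0146
[-0.90611378 -0.02735288  5.31346077] [0.05590635 0.10079924 0.03766664] [ 0.52087134 -0.19096728  0.0976421 ]
H [ 0.63446264 -0.03866161] [-5.97848955e-01 -8.01608768e-01 -9.95436632e-05] a deg 36.71599545716271
```

View pics/w9.png

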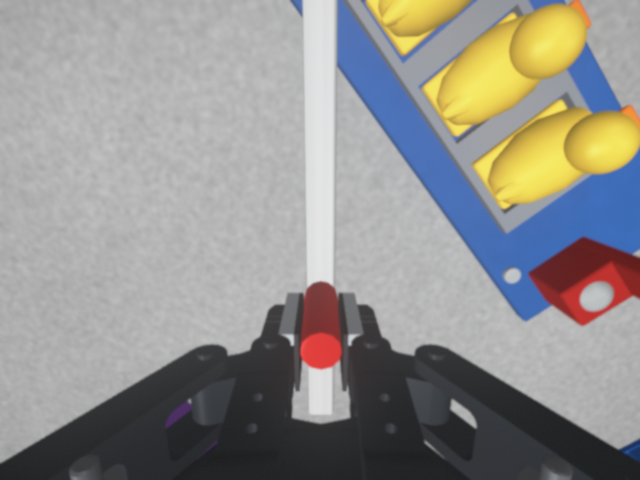

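The bar follows smoothly, with lateral forces near zero. Another 30°, slowing.

```bash
python3 -m creep '[[0,0.0033,0,-1,0,0],[0,0.0133,-0.0005,-4,0,0],[0,0.0248,-0.0016,-7.5,0,0],[0,0.0363,-0.0035,-11,0,0],[0,0.0476,-0.0061,-14.5,0,0],[0,0.0587,-0.0093,-18,0,0],[0,0.0696,-0.0132,-21.5,0,0],[0,0.0803,-0.0178,-25,0,0],[0,0.0892,-0.0222,-28,0,0],[0,0.0950,-0.0255,-30,0,0]]'
python3 - <<'E'
from h import *
s=r.state(); print(s['wrist_force'],s['ft_torque'],s['eef_pos'])
T=toolT(); z=T[:3,2]; print('H',(T[:3,3]-.190*z)[:2], z, 'a deg',np.degrees(np.arctan2(-z[0],-z[1])))
p,d=grab_frame("wrist"); cv2.imwrite("pics/w10.png",p[...,::-1])
p,d=grab_frame("scene"); cv2.imwrite("pics/s10.png",cv2.resize(p[180:340,150:330],None,fx=3.5,fy=3.5)[...,::-1])
E
```

```text
clock: 23.45
eef_pos: [0.6122, -0.227, 0.0977]
tcp_rot: [1.546, 1.57, -0.142]
wrist_force: [0.2, -0.3, 5.1]
grip_width: 0.0152
[ 0.24334199 -0.29705929  5.13353959] [0.09199087 0.12586198 0.09035835] [ 0.61221654 -0.22697167  0.0976586 ]
H [ 0.63439386 -0.0382704 ] [-1.16722738e-01 -9.93164539e-01  1.52551130e-05] a deg 6.7029999019986395
```

View pics/w10.png

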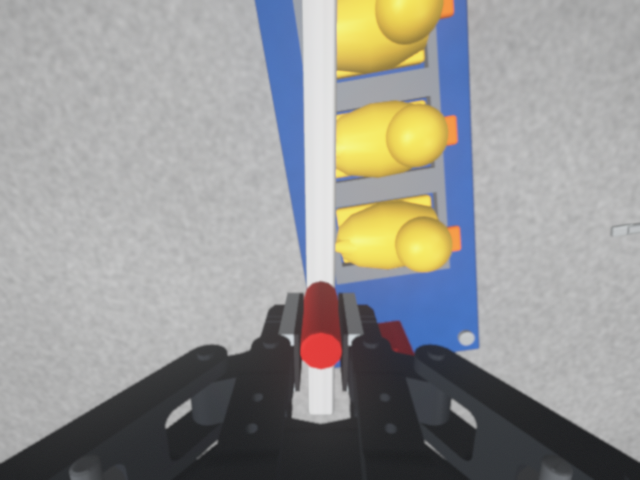

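View pics/s10.png

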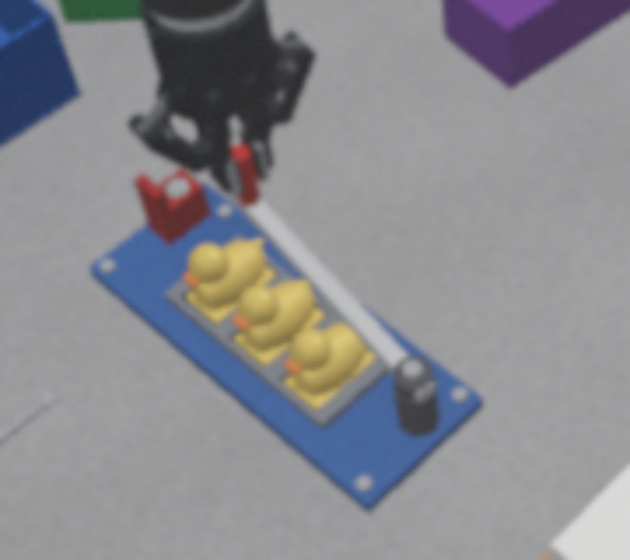

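About 8.6° remain and the bar is passing clear over the ducks' backs. Swing in, checking force.

```bash
python3 -m creep '[[0,0.0033,0,-1,0,0],[0,0.0083,-0.0002,-2.5,0,0],[0,0.0133,-0.0005,-4,0,0],[0,0.0166,-0.0007,-5,0,0],[0,0.0199,-0.0010,-6,0,0],[0,0.0232,-0.0014,-7,0,0],[0,0.0251,-0.0017,-7.6,0,0],[0,0.0271,-0.0019,-8.2,0,0],[0,0.0284,-0.0021,-8.6,0,0],[0,0.0284,-0.0021,-8.6,0,0]]'
python3 - <<'E'
from h import *
for i in range(1):
  s=r.state(); print(s['wrist_force'],s['ft_torque'],s['eef_pos'])
T=toolT(); z=T[:3,2]; print('H',(T[:3,3]-.190*z)[:2], z, 'a deg',np.degrees(np.arctan2(-z[0],-z[1])))
p,d=grab_frame("scene"); cv2.imwrite("pics/s11.png",cv2.resize(p[180:340,150:330],None,fx=3.5,fy=3.5)[...,::-1])
p,d=grab_frame("wrist"); cv2.imwrite("pics/w11.png",p[...,::-1])
E
```

```text
clock: 24.8
eef_pos: [0.6405, -0.228, 0.0978]
tcp_rot: [1.671, 1.57, 0.133]
wrist_force: [0.6, 0.8, 5.9]
grip_width: 0.0144
[0.62728632 0.82748169 5.91363584] [ 0.22501245 -0.1174009   0.06185203] [ 0.64052004 -0.22803821  0.09777988]
H [ 0.63438099 -0.03813741] [ 3.23107876e-02 -9.99477867e-01 -8.06476123e-05] a deg -1.8515940342026909
```

View pics/s11.png

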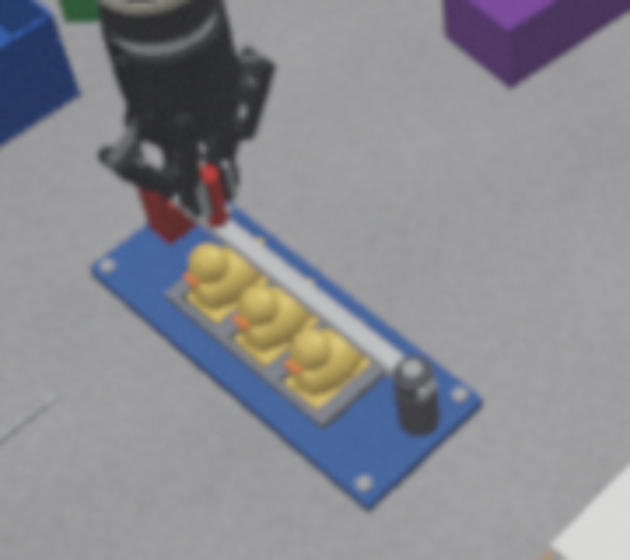

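View pics/w11.png

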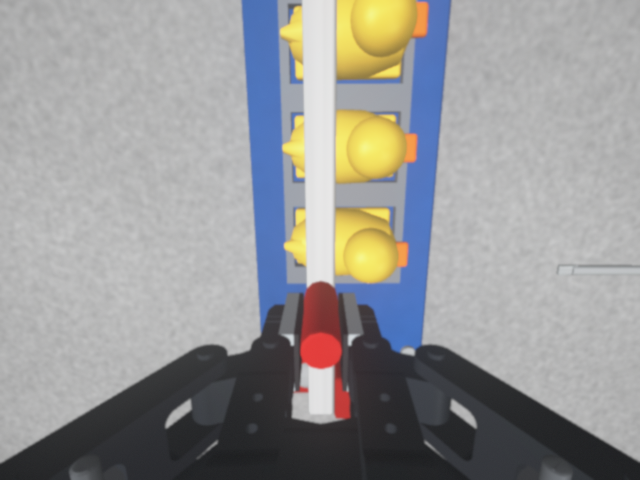

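The bar is almost home and its tip is at the red back stop (345,400). Press on a little to feel the stop.

```bash
python3 -m creep '[[0,0.0005,0,-0.15,0,0],[0,0.001,0,-0.3,0,0],[0,0.0015,0,-0.4,0,0],[0,0.002,0,-0.6,0,0],[0,0.002,0,-0.6,0,0],[0,0.002,0,-0.6,0,0],[0,0.002,0,-0.6,0,0],[0,0.002,0,-0.6,0,0],[0,0.002,0,-0.6,0,0],[0,0.002,0,-0.6,0,0]]'
python3 - <<'E'
from h import *
s=r.state(); print(s['wrist_force'],s['ft_torque'],s['eef_pos'])
E
```

```text
clock: 26.15
eef_pos: [0.6406, -0.228, 0.0977]
tcp_rot: [-1.694, 1.568, 3.06]
wrist_force: [-4.1, 1.1, 7.7]
grip_width: 0.0149
[-4.09536342  1.11534175  7.73821482] [ 0.18211188  0.71348515 -0.03617755] [ 0.64061244 -0.22804858  0.0977167 ]
```

4 N could be the ball or the stop, so push further.

```bash
python3 -m creep '[[0,0.0005,0,-0.15,0,0],[0,0.001,0,-0.3,0,0],[0,0.0015,0,-0.4,0,0],[0,0.002,0,-0.5,0,0],[0,0.0025,0,-0.5,0,0],[0,0.003,0,-0.5,0,0],[0,0.0035,0,-0.5,0,0],[0,0.0035,0,-0.5,0,0],[0,0.0035,0,-0.5,0,0],[0,0.0035,0,-0.5,0,0]]'
python3 - <<'E'
from h import *
s=r.state(); print(s['wrist_force'],s['ft_torque'],s['eef_pos'])
T=toolT(); z=T[:3,2]; print('a deg',np.degrees(np.arctan2(-z[0],-z[1])))
E
```

```text
clock: 27.4
eef_pos: [0.6408, -0.2281, 0.0976]
tcp_rot: [-1.648, 1.561, 3.114]
wrist_force: [-11.8, 1.8, 11.4]
grip_width: 0.0146
[-11.78452029   1.83378338  11.36175829] [ 0.2049159   2.02928114 -0.08529535] [ 0.64077427 -0.22807989  0.09764627]
a deg -2.8158236167553894
```

12 N with no motion (against 5 N for the ball) means it is against the back stop. Relax, release, rise.

```bash
python3 -m creep '[[0,-0.002,0,0.4,0,0],[0,-0.004,0,0.8,0,0],[0,-0.0045,0,0.9,0,0],[0,-0.0045,0,0.9,0,0],[0,-0.0045,0,0.9,0,0],[0,-0.0045,0,0.9,0,0],[0,-0.0045,0,0.9,0,0],[0,-0.0045,0,0.9,0,0],[0,-0.0045,0,0.9,0,0],[0,-0.0045,0,0.9,0,0]]' && python3 -m creep '[[0,0,0,0,0,0],[0,0,0,0,0,0],[0,0,0,0,0,0],[0,0,0,0,0,0],[0,0,0,0,0,0],[-0.010,0,0,0,0,0],[-0.035,0,0,0,0,0],[-0.070,0,0,0,0,0],[-0.105,0,0,0,0,0],[-0.130,0,0,0,0,0]]' 0.045
python3 - <<'E'
from h import *
T=toolT(); p,d=grab_frame("wrist"); cv2.imwrite("pics/w12.png",p[...,::-1]); np.savez("pics/w12.npz",p=p,d=d,T=T)
print(r.state()['eef_pos'])
E
```

```text
clock: 28.65
eef_pos: [0.6406, -0.228, 0.0977]
tcp_rot: [-1.945, 1.57, 2.803]
wrist_force: [-2.1, 0.8, 6.2]
grip_width: 0.0149
clock: 29.9
eef_pos: [0.6417, -0.2285, 0.2308]
tcp_rot: [1.096, 1.567, -0.439]
wrist_force: [0.3, -0.1, -0.4]
grip_width: 0.0452
[ 0.64274512 -0.22906348  0.2346343 ]
```

View pics/w12.png

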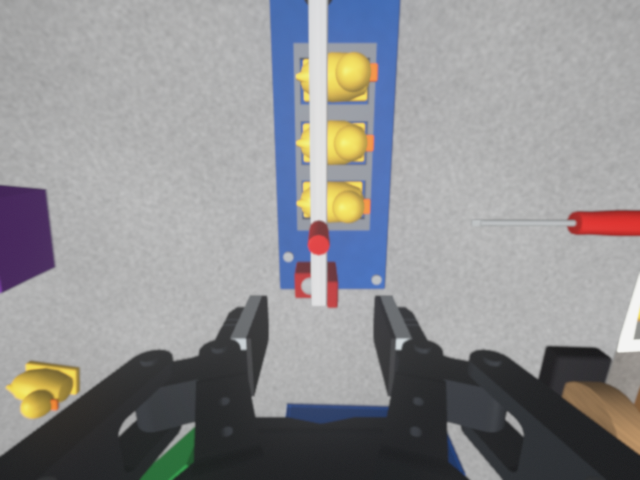

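The bar lies along the three ducks' backs, with its tip (319,295) against the back stop (333,290) and past the ball (308,285). Check the angle numerically and the whole scene.

```bash
python3 -m creep '[[-0.010,0.0,-0.005,0,0,0],[-0.020,-0.01,-0.020,0,0,0],[-0.030,-0.03,-0.020,0,0,0],[-0.040,-0.060,-0.020,0,0,0],[-0.050,-0.10,-0.02,0,0,0],[-0.050,-0.14,-0.02,0,0,0],[-0.050,-0.18,-0.02,0,0,0],[-0.050,-0.21,-0.02,0,0,0],[-0.050,-0.23,-0.02,0,0,0],[-0.050,-0.23,-0.02,0,0,0]]'
python3 - <<'E'
from h import *
f=np.load("pics/w12.npz");p,d,T=f['p'],f['d'],f['T']
P=cloud("wrist",d,T); hsv=cv2.cvtColor(p,cv2.COLOR_RGB2HSV)
m=(hsv[...,1]<60)&(hsv[...,2]>130)&(abs(P[...,2]-.066)<.005); m[:, :290]=0;m[:,350:]=0;m[310:]=0
ys,xs=np.where(m);k=(ys>30)&(ys<220);Q=onplane("wrist",np.c_[xs[k],ys[k]],.066,T)
b=cv2.fitLine((Q[:,:2]*1000).astype(np.float32),cv2.DIST_HUBER,0,.01,.01).ravel();print('bar dir',np.degrees(np.arctan2(b[0],-b[1])),b)
m=(hsv[...,0]>100)&(hsv[...,0]<125)&(hsv[...,1]>140)&(hsv[...,2]>60)
L=[];Rr=[]
for y in range(20,275):
    x=np.where(m[y,255:410])[0]+255; L.append((x.min(),y));Rr.append((x.max(),y))
for E in(L,Rr):
    Q=onplane("wrist",E,.012,T); b=cv2.fitLine((Q[:,:2]*1000).astype(np.float32),cv2.DIST_HUBER,0,.01,.01).ravel();print('edge',np.degrees(np.arctan2(b[0],-b[1])),b)
for n in("top","scene"):
    p,d=grab_frame(n); cv2.imwrite(f"pics/{n}13.png",p[...,::-1])
    if n=="top": big=cv2.resize(p[145:225,285:425],None,fx=5.5,fy=5.5,interpolation=cv2.INTER_CUBIC); cv2.imwrite("pics/tc13.png",big[...,::-1])
    else: cv2.imwrite("pics/sc13.png",cv2.resize(p[200:340,160:300],None,fx=4.2,fy=4.2,interpolation=cv2.INTER_CUBIC)[...,::-1])
E
```

```text
clock: 31.2
eef_pos: [0.4095, -0.2159, 0.2768]
tcp_rot: [-2.398, 1.57, 2.348]
wrist_force: [1.0, 0.7, 0.4]
grip_width: 0.0448
bar dir 1.8236171 [ 3.1822748e-02 -9.9949354e-01  6.3697919e+02 -1.4663191e+02]Traceback (most recent call last):
  File "<stdin>", line 10, in <module>
    return umr_minimum(a, axis, None, out, keepdims, initial, where)
ValueError: zero-size array to reduction operation minimum which has no identity
```

Run:
```python
from h import *
f=np.load("pics/w12.npz");p,T=f['p'],f['T']; hsv=cv2.cvtColor(p,cv2.COLOR_RGB2HSV)
m=(hsv[...,0]>100)&(hsv[...,0]<125)&(hsv[...,1]>140); print(hsv[250,300])
for side in(0,1):
    E=[]
    for y in range(20,275):
        x=np.where(m[y,262:410])[0]+262
        if len(x)>10:E.append((x.min() if side==0 else x.max(),y))
    Q=onplane("wrist",E,.012,T); b=cv2.fitLine((Q[:,:2]*1000).astype(np.float32),cv2.DIST_HUBER,0,.01,.01).ravel();print('edge',len(E),np.degrees(np.arctan2(b[0],-b[1])))
for n in("top","scene"):
    p,d=grab_frame(n); cv2.imwrite(f"pics/{n}13.png",p[...,::-1])
    if n=="scene": cv2.imwrite("pics/sc13.png",cv2.resize(p[200:340,160:300],None,fx=4.2,fy=4.2,interpolation=cv2.INTER_CUBIC)[...,::-1])
```

```text
[110 144 179]
edge 199 2.1853504
edge 199 2.013592
```

View pics/top13.png

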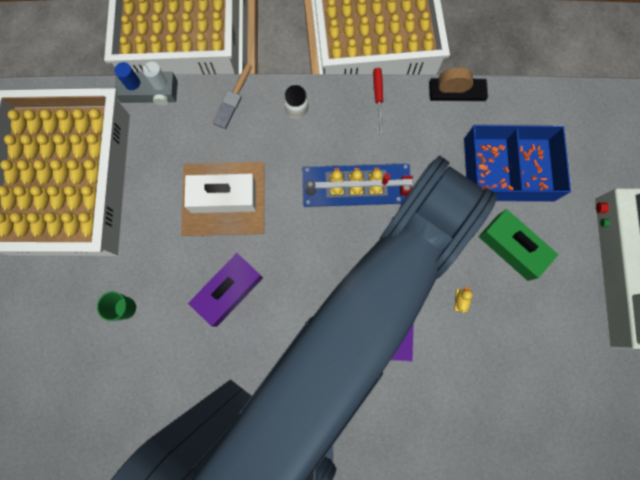

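View pics/sc13.png

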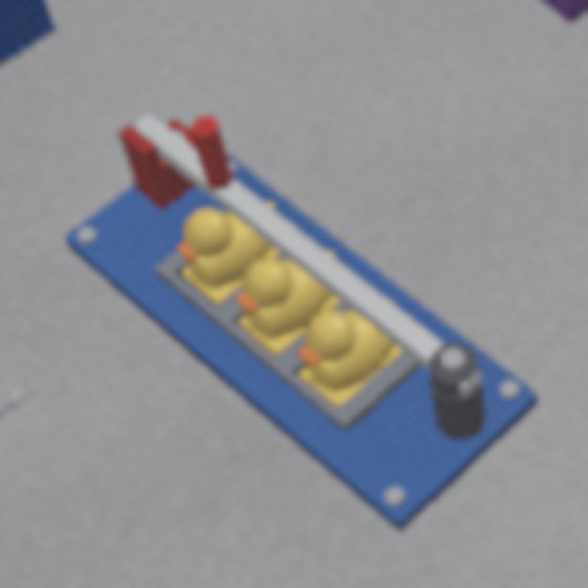

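View pics/scene13.png

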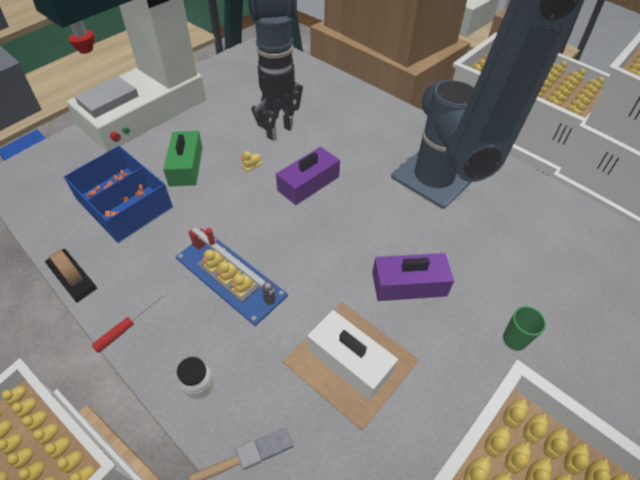

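The bar is within about 0.3° of the plate edges and touching the back stop. The ducks are upright, the cover is flat on the sheet, and the spare duck and cup have not moved. Hand in.

```bash
python3 -c "
from cell import r
print(r.close_job(), r.state()['clock'])"
```

```text
the job is handed in; nothing more can be done
the job is handed in; nothing more can be done
```

I lifted the white cover off the ducks and set it down flat, right way up, in the middle of the cardboard sheet. I then swung the keeper bar across the ducks' backs into its red catch, let go and backed the arm off. I handed the job in at about 31 s; no verdict was reported.

- **Cover:** before I moved on to the bar, the cover's top measured level at 71 mm. The last pictures show it upright on the sheet with cardboard visible all round. It touched down at about 7 N before release.
- **Keeper bar:** it stopped dead against the back stop at 12 N, well above the ball's 5 N. After release it measured 1.8°, and the plate edges 1.9 to 2.2°, so it sits within about 0.3° of home. I never saw a distinct snap in the force readings, so "fully home" rests on the stop and the angle.
- **Ducks and bystanders:** all three ducks stand in their nests, and the spare duck and cup look unmoved in the last pictures.
- **Disagreements:** the top and wrist cameras differed by about 3 mm in y on the cover's position, which did not matter for the grasp. One check script failed on a masking error; I reran it successfully.

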